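Feed the walnut block through the slat jig with the push stick

TASK

Take the push stick by its teal handle, set its wooden foot down in the jig lane behind the dark walnut block, and push the block along its lane, under the two bridges, up to the red stop; then let go of the stick. Only the stick may touch the walnut block, and the pale pine block in the other lane must stay where it is.

Things in the scene. Friction and masses are not known exactly. Their poses are not given: they have to be found in the camera images.
- jig: Fixed jig, white board 400 x 170 x 12 mm, wood rails, two lanes along x. Origin: centre of its underside on the bench; +x: feed direction. Lane centres y = +37, -37 mm; lanes 44 mm wide, floor 12 mm and rails 34 mm above bench, open above and at the x = -200 end. Red stop (38 mm high): face at x = 170. Bridges over the lanes at x = 51-69 and 101-119, 44 (underside) to 54 mm above bench.
- walnut: The dark brown walnut block to be fed, loose, 60 x 38 x 18 mm (length along its x, about along the lane and in the feed direction). Origin: centre of its underside. It lies on the floor of one of the two lanes, either one, short of the bridges; about 35 g.
- pine: The pale pine block, same size 60 x 38 x 18 mm, origin at the centre of its underside, loose in the other lane; to be left alone.
- stick_grip (a point): Push stick, loose, standing on the bench, 120 g: plywood foot 130 x 20 x 18 mm high, with an upright teal handle over its rear end (45 x 20 mm, up to 86 mm above the underside). This point: inside the handle, 60 mm above the stick's underside, where to grip it across its 20 mm width (y). x points along the foot to its blunt nose, 107.5 mm ahead of this point; z up.
Things that resemble listed ones, but are neither listed nor needed, are in the scene too. Of the things that look like the walnut, the larger one is meant. What is shaped like the part that bears stick_grip but green is not meant.

How it is judged:
By the outcome, as a careful person would: the job done as asked, in the order asked, and still so for the second after the job is handed in, with the robot touching nothing.
It also fails if it takes over 45 s, if anything falls off the work surface, if the arm or the gripper's body presses on something with over 40 N, if the wrist force passes 120 N, or if a joint passes its speed limit or range.

ROBOT

A 7-joint arm with a two-finger parallel gripper is mounted at the origin on the work surface. World frame = base frame: x ahead of the robot, y to its left, z up, the work surface at z = 0. Lengths are in m, angles in degrees, forces in N, time in s.
With the tool pointing down it reaches from about 0.4 to 0.85 m from the base axis. Payload 10.4 kg.
Tool frame: the origin (TCP) lies midway between the tips of the shut fingers; the grasp point (between the pads) lies 19 mm behind it; z points along the fingers, y is the direction in which the jaws open and shut (so a half turn about z gives the same grasp; the last joint's range is limited). The gripper opens to 85 mm and grips with 20 to 120 N. Pads are 22 mm wide; open, the fingers measure 114 mm over their backs; the gripper's body (76 mm by 85 mm) begins 54 mm behind the grasp point. The pads swing forward as they close: fully open they stand 13 mm farther back than shut.
Start: joints at [-64.492, 19.034, -3.707, 83.658, 1.238, 77.344, -5.071], TCP at [0.282, 0.558, 0.231] pointing down, gripper open.
Joint ranges: [-148.97, 148.97], [-28.65, 121.19], [-84.17, 76.75], [9.2, 138.47], [-72.65, 252.65], [3.7, 117.97], [-149.18, 149.18]. Speed limits (degrees/s): [127.2, 127.2, 159.86, 159.86, 180, 180, 180].

INTERFACE

Orientations are given as a 3x3 rotation matrix whose columns are the frame's x, y, z axes.
In Python, from cell import bot gives the robot as it stands.
- The arm moves only by the shell command python3 -m pendant 'ROWS' [OPENING]. ROWS is JSON, a list of rows, each a list of 2 entries, a list of its own where there are three numbers: the shift along the tool's x, y, z in m, then the turn about the tool's z in degrees. In form: [[[tx, ty, tz], spin], ...]. A call has 1 to 20 rows; each row is the pose to reach, as a shift and turn from the pose commanded when the call began, along the tool's axes at that moment; what a row does not reach only later rows make up. A row lasts 1/8 s, in which the tool goes at most 62.5 mm and 10.7 degrees, less where a joint would pass 70% of its speed; a pose out of reach is approached as far as the arm can. A call with a gripper value outside its range is refused whole. OPENING is the opening, from 0 (shut) to 1 (fully open), set as the call begins (- or left out, the last holds). The fingers move at their own pace and stop on an object; the grip force is fixed at half the most. Time passes only in rows, so rows that repeat a pose let the fingers close. It gives the time, the measured TCP pose, the force and the opening at its end, in the units of the state.
- bot.get_obs(): the state, without advancing time (a new reading comes with each control period).
- bot.snapshot(name): name is "side" or "top" or "wrist"; returns (picture, depth): 420x560x3 uint8, red, green, blue; 420x560 float32, m along the optical axis (not along the pixel's ray), 0 where there is no reading.
- bot.camera_model(name): a dict with "fx", "fy", "cx", "cy" (pixels), "pose" (4x4, takes a point from camera to world coordinates). Camera axes: x right, y down, z forward; pixel columns grow to the right and rows downward; lengths in m; the calibration is good to about 2 mm. A picture is of the moment at which its call begins: read the wrist's pose just before it. camera_model takes no time and is no camera call; for the wrist camera it gives the pose at the moment of the call.
- bot.finish_job(): hands the job in, once; it reports no verdict.
The state is a dict: "t": time; "joint_positions": joint angles; "joint_velocities": joint speeds; "tau": joint torques, N m; "ee_pos": TCP position; "orientation": TCP orientation; "wrist_force": force on the tool from outside, world axes, zero at the start; "moment": the same for the moment, N m; "finger_gap": opening from 0.0 (shut) to 1.0 (fully open).
Only numpy, scipy, OpenCV 4.12 (cv2) and the standard library are available. Lean on these libraries where they do the work, as an engineer would, in place of code of your own. Each camera call takes 0.05 s, during which the arm holds its last target.

## Working session

There is one attempt and no reset: what is moved stays moved. The work goes in short steps, Python scripts to look and compute and a shell command to move; the robot and the scene stay as the last step left them, time stands still between calls to the robot, and variables do not carry over. Pictures are saved under pics/ and viewed, and the job is handed in when it is done.

```bash
mkdir -p pics; ls
python3 - <<'E'
from cell import bot
import cv2,numpy as np
o=bot.get_obs();print(o)
for n in("top","side"):
    p,d=bot.snapshot(n);cv2.imwrite(f"pics/{n}0.png",p[...,::-1]);np.savez(f"pics/{n}0.npz",p=p,d=d);m=bot.camera_model(n);print(n,m)
E
```

```text
pics
{'t': 0.0, 'joint_positions': array([-64.49232396,  19.07092465,  -3.70616195,  83.70815891,
         1.2381854 ,  77.34401269,  -5.06931334]), 'joint_velocities': array([-0.06153829,  0.1089599 ,  0.04746937,  0.0265112 , -0.04535194,
       -0.07595872,  0.00437566]), 'tau': array([ 1.01287147e-03, -6.25444150e+01,  5.00389282e-02, -3.91597152e+01,
        1.64252194e-02,  1.00715552e-02,  6.24131616e-06]), 'ee_pos': array([0.28166215, 0.55749116, 0.2305094 ]), 'orientation': array([[-8.92580802e-01,  4.50887102e-01, -5.77982423e-04],
       [ 4.50887464e-01,  8.92579811e-01, -1.33275549e-03],
       [-8.50268188e-05, -1.45019699e-03, -9.99998945e-01]]), 'wrist_force': array([-0.2263766 , -0.65507664, -0.11790856]), 'moment': array([ 0.02722206, -0.04286808, -0.01699161]), 'finger_gap': 0.9937309506133853}
top {'fx': 504.66980971711183, 'fy': 504.66980971711183, 'cx': 276.45847387257567, 'cy': 210.77137184787603, 'pose': array([[ 0.0158879 , -0.98441012,  0.1751693 ,  0.38260778],
       [-0.99985531, -0.01457712,  0.00876716, -0.11235035],
       [-0.00607702, -0.17528324, -0.98449929,  1.11368167],
       [ 0.        ,  0.        ,  0.        ,  1.        ]])}
side {'fx': 384.0490780105856, 'fy': 384.0490780105856, 'cx': 274.22786053459015, 'cy': 204.27139015481075, 'pose': array([[-0.9332225 , -0.26233962,  0.24550699,  0.33656897],
       [-0.35925472,  0.69202652, -0.62612726,  0.43813581],
       [-0.00563936, -0.67251559, -0.74006147,  0.72113018],
       [ 0.        ,  0.        ,  0.        ,  1.        ]])}
```

View pics/top0.png

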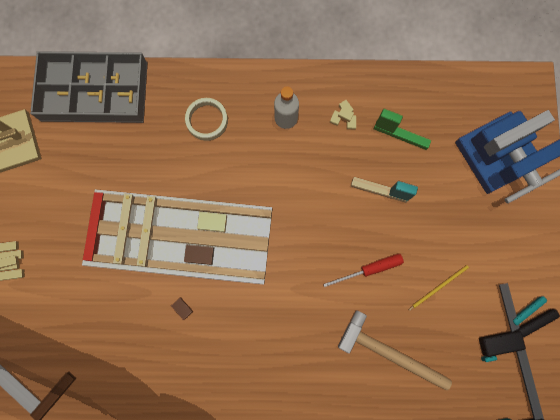

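View pics/side0.png

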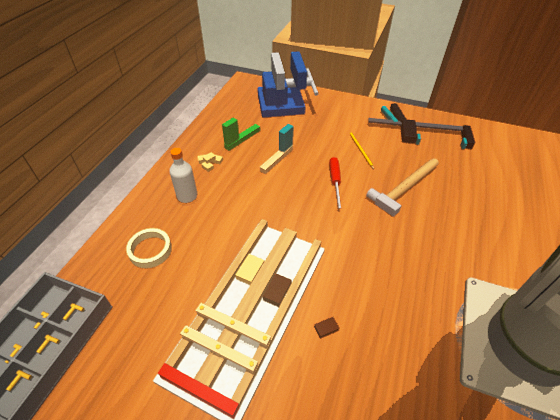

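The top view shows the jig at about (178,237), with its red stop at the left (world +y). The walnut block is at (199,255), the pine at (212,222), and a small dark decoy at (182,308). The stick is at (385,188), with its teal handle at (403,190). The green lookalike is at (400,128).

```bash
cat > h.py <<'E'
import numpy as np,cv2
from cell import bot
def ray(n,uv,z,m=None):
    m=m or bot.camera_model(n);P=m['pose'];uv=np.atleast_2d(uv).astype(float)
    d=np.c_[(uv[:,0]-m['cx'])/m['fx'],(uv[:,1]-m['cy'])/m['fy'],np.ones(len(uv))]@P[:3,:3].T
    s=(z-P[2,3])/d[:,2];return P[:3,3]+d*s[:,None]
def cloud(n,d,m=None):
    m=m or bot.camera_model(n);P=m['pose'];v,u=np.mgrid[:d.shape[0],:d.shape[1]]
    c=np.stack([(u-m['cx'])/m['fx']*d,(v-m['cy'])/m['fy']*d,d],-1);return c@P[:3,:3].T+P[:3,3]
def rect(xy):
    (c,s,a)=cv2.minAreaRect((np.asarray(xy)*1000).astype(np.float32));return np.round(c,1),np.round(s,1),round(a,1)
E
python3 - <<'E'
from h import *
for n in("top","side"):
    z=np.load(f"pics/{n}0.npz");p,d=z['p'],z['d'];h=cv2.cvtColor(p,cv2.COLOR_RGB2HSV);W=cloud(n,d)
    H,S,V=[h[...,i].astype(int) for i in range(3)]
    roi=np.zeros(H.shape,bool)
    if n=="top": boxes=dict(teal=(390,175,420,205),wal=(180,240,218,270),pine=(193,208,232,235),red=(80,185,110,268),foot=(348,172,395,202),board=(78,185,278,290))
    else: boxes=dict(teal=(270,120,300,155),wal=(260,270,295,310),pine=(233,250,268,290),red=(150,360,245,415),foot=(255,140,295,175),board=(150,215,330,420))
    for k,(a,b,c,e) in boxes.items():
        r=roi.copy();r[b:e,a:c]=1
        m={'teal':(H>80)&(H<100)&(S>100),'wal':(V<110)&(H<20),'pine':(H>20)&(H<35)&(S>60)&(V>120),'red':((H<6)|(H>174))&(S>180)&(V>90),'foot':(S<150)&(V>130),'board':(S<40)&(V>150)}[k]&r
        m=m.astype(np.uint8)
        nn,l,st,_=cv2.connectedComponentsWithStats(m)
        m=(l==1+st[1:,4].argmax()) if k!='board' else m>0
        pts=W[m&(d>0)];uv=np.argwhere(m)[:,::-1]
        zt=np.percentile(pts[:,2],[5,50,95])
        hi=pts[:,2]>zt[2]-.006
        zz=dict(teal=.086,wal=.030,pine=.030,red=.038,foot=.018,board=.012)[k]
        print(n,k,len(uv),'z',zt.round(4),'top pts',rect(pts[hi][:,:2]),hi.sum(),'ray',rect(ray(n,uv,zz)[:,:2]))
E
python3 - <<'E'
import cv2
a=cv2.imread('pics/top0.png');cv2.imwrite('pics/j0.png',cv2.resize(a[180:290,75:280],None,fx=3.8,fy=3.8,interpolation=2))
cv2.imwrite('pics/s0.png',cv2.resize(a[165:210,340:425],None,fx=8,fy=8,interpolation=2))
E
```

```text
top teal 180 z [0.0825 0.0863 0.0894] top pts (array([ 618. , -372.3]), array([42.9, 17.6]), 73.5) 164 ray (array([ 617.6, -372.1]), array([43. , 18.6]), 73.5)
top wal 473 z [0.0252 0.0305 0.0338] top pts (array([478.7,  63.2]), array([59. , 37.6]), 84.8) 404 ray (array([478.4,  62.4]), array([61.1, 38.4]), 85.2)
top pine 454 z [0.026  0.0305 0.0339] top pts (array([550.8,  38.3]), array([59.5, 38.5]), 85.5) 391 ray (array([550.2,  38.7]), array([59.3, 39.6]), 85.1)
top red 595 z [0.0349 0.0386 0.0421] top pts (array([534.5, 292.7]), array([ 21.1, 146.6]), 84.9) 524 ray (array([534.7, 293.7]), array([ 19.3, 146.8]), 85.0)
top foot 678 z [-0.0019  0.0152  0.0215] top pts (array([ 636.9, -311.6]), array([86.5, 20.7]), 74.5) 332 ray (array([ 642.4, -312.3]), array([ 52.5, 102.3]), 0.8)
top board 5411 z [0.0093 0.0127 0.0162] top pts (array([520.2, 113.7]), array([398.1, 169.2]), 85.0) 4765 ray (array([519.9, 114.1]), array([398.9, 169.5]), 85.0)
side teal 65 z [0.0836 0.0862 0.0881] top pts (array([ 617.7, -372. ]), array([43.4, 18.4]), 69.6) 65 ray (array([ 617.7, -370.1]), array([43.4, 17.8]), 72.7)
side wal 54 z [0.017  0.0248 0.03  ] top pts (array([479.6,  94.4]), array([ 2.8, 36.9]), 88.1) 29 ray (array([479.4,  96.2]), array([ 9.5, 35.3]), 86.1)
side pine 429 z [0.0277 0.03   0.0318] top pts (array([548.5,  39.4]), array([60.5, 43.2]), 85.8) 418 ray (array([549.3,  39.1]), array([59.6, 40.3]), 84.2)
side red 1112 z [0.0359 0.0379 0.0399] top pts (array([535.9, 294.3]), array([ 20.1, 149.4]), 85.0) 1098 ray (array([535.6, 295.5]), array([ 22.2, 148.5]), 85.2)
side foot 179 z [0.0027 0.0184 0.0211] top pts (array([ 630.1, -329.3]), array([126.7,  21.7]), 72.8) 158 ray (array([ 628.3, -331.7]), array([132.3,  24.9]), 73.3)
side board 5333 z [0.01  0.012 0.014] top pts (array([518.7, 114.8]), array([399.8, 168.5]), 84.7) 5315 ray (array([518.4, 115.2]), array([399.7, 168. ]), 84.6)
```

View pics/j0.png

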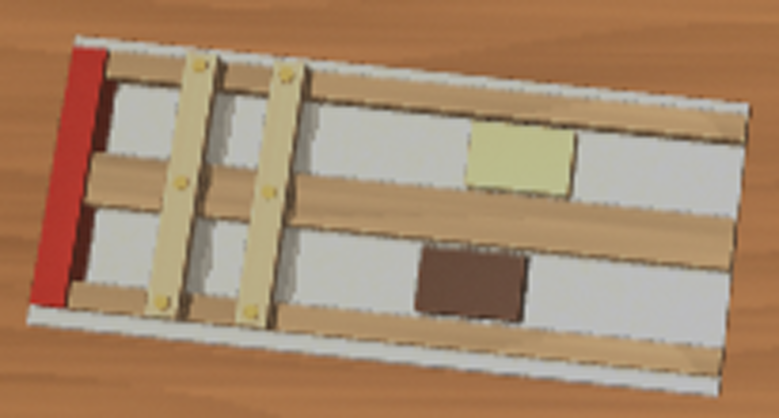

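View pics/s0.png

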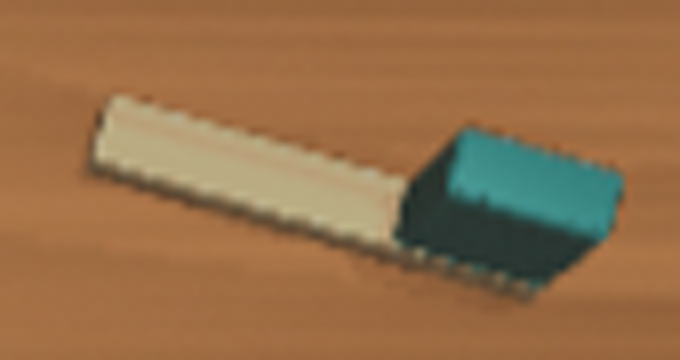

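```bash
cat >> h.py <<'E'
def plan(xyz,yaw):
    o=bot.get_obs();R=o['orientation'];d=R.T@(np.array(xyz)-o['ee_pos'])
    y=np.degrees(np.arctan2(R[1,0],R[0,0]));s=(y-yaw+180)%360-180
    print('t',o['t'],'pos',o['ee_pos'].round(4),'yaw',y.round(2),'shift',d.round(4),'spin',round(s,2),'F',o['wrist_force'].round(1),'gap',round(o['finger_gap'],3))
E
python3 -c "
from h import *
plan([.618,-.372,.20],73.5)"
```

```text
t 0.1 pos [0.2817 0.5575 0.2306] yaw 153.2 shift [-0.7193 -0.678   0.0315] spin 79.7 F [ 0.1 -0.1 -0.4] gap 1.001
```

```bash
python3 -m pendant '[[[-0.02,-0.019,0],2],[[-0.06,-0.057,0],7],[[-0.1,-0.094,0],11],[[-0.14,-0.132,0],16],[[-0.18,-0.17,0],20],[[-0.22,-0.207,0.0],24],[[-0.26,-0.245,0],29],[[-0.3,-0.283,0],33],[[-0.34,-0.32,0],38],[[-0.38,-0.358,0],42],[[-0.42,-0.396,0.0],47],[[-0.46,-0.434,0],51],[[-0.5,-0.471,0],55],[[-0.54,-0.509,0],60],[[-0.58,-0.547,0],64],[[-0.62,-0.584,0.005],69],[[-0.66,-0.622,0.015],73],[[-0.695,-0.655,0.025],77],[[-0.72,-0.678,0.032],79.7],[[-0.72,-0.678,0.032],79.7]]' 1
python3 - <<'E'
from h import *
plan([.618,-.372,.039],73.5)
m=bot.camera_model("wrist");p,d=bot.snapshot("wrist");cv2.imwrite("pics/w1.png",p[...,::-1]);np.savez("pics/w1.npz",p=p,d=d)
W=cloud("wrist",d,m);h=cv2.cvtColor(p,cv2.COLOR_RGB2HSV);H,S,V=[h[...,i].astype(int) for i in range(3)]
k=(H>80)&(H<100)&(S>100)&(W[...,2]>.08)&(W[...,2]<.092);print(k.sum(),W[k].mean(0),rect(W[k][:,:2]))
E
```

```text
t: 2.6
ee_pos: [0.6174, -0.3745, 0.197]
orientation: [[0.288, 0.958, -0.004], [0.958, -0.288, -0.0], [-0.001, -0.003, -1.0]]
wrist_force: [0.5, -0.0, -0.3]
finger_gap: 0.999
t 2.6 pos [ 0.6174 -0.3745  0.197 ] yaw 73.28 shift [0.0028 0.0003 0.158 ] spin -0.22 F [ 0.5 -0.  -0.3] gap 0.999
1499 [ 0.62071109 -0.37053308  0.08647363] (array([ 620.2, -371.6]), array([43.6, 18.4]), 72.8)
```

View pics/w1.png

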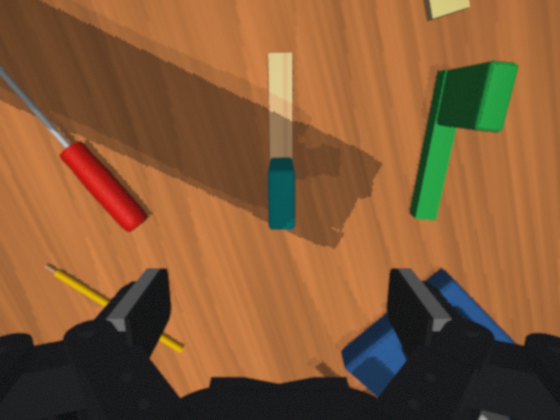

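The wrist view shows the teal handle at (281,195), aligned with the tool and between the jaws. The third measurement, (620,-372) mm at 72.8°, agrees with the first two. The vise is clear, so I'm descending.

```bash
python3 -m pendant '[[[0.002,0.001,0.02],0],[[0.003,0.001,0.06],0],[[0.003,0.001,0.1],0],[[0.003,0.001,0.13],0],[[0.003,0.001,0.15],0],[[0.003,0.001,0.157],0],[[0.003,0.001,0.157],0],[[0.003,0.001,0.157],0]]' 1 && python3 -m pendant '[[[0,0,0],0],[[0,0,0],0],[[0,0,0],0],[[0,0,0],0],[[0,0,0],0],[[0,0,0],0],[[0,0,0],0],[[0,0,0],0]]' 0
python3 - <<'E'
from h import *
plan([.619,-.372,.039],73.)
p,d=bot.snapshot("side");cv2.imwrite("pics/s2.png",p[...,::-1])
E
```

```text
t: 3.65
ee_pos: [0.6212, -0.3697, 0.0436]
orientation: [[0.284, 0.959, 0.002], [0.959, -0.284, -0.001], [-0.0, 0.002, -1.0]]
wrist_force: [0.6, 1.4, -0.2]
finger_gap: 1.001
t: 4.65
ee_pos: [0.6207, -0.3695, 0.0425]
orientation: [[0.284, 0.959, 0.0], [0.959, -0.284, -0.0], [-0.0, 0.0, -1.0]]
wrist_force: [0.5, 0.7, 2.8]
finger_gap: 0.228
t 4.65 pos [ 0.6207 -0.3695  0.0425] yaw 73.5 shift [-0.0029 -0.0009  0.0035] spin 0.5 F [0.5 0.7 2.8] gap 0.228
```

View pics/s2.png

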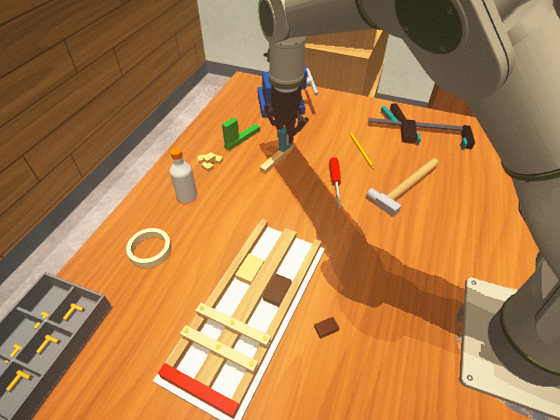

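The grip is good: 0.228 × 85 ≈ 19.4 mm, against the 20 mm handle. Next I lift the stick and carry it to a hover over the lane behind the walnut.

```bash
python3 -m pendant '[[[0,0,-0.015],0],[[0,0,-0.04],0],[[0,0,-0.07],0],[[0,0,-0.09],0],[[0.015,-0.015,-0.1],-1],[[0.045,-0.045,-0.1],-3],[[0.075,-0.077,-0.1],-5],[[0.105,-0.108,-0.1],-7],[[0.135,-0.139,-0.1],-9],[[0.165,-0.17,-0.1],-10],[[0.195,-0.2,-0.1],-11],[[0.215,-0.22,-0.1],-11.5],[[0.222,-0.229,-0.1],-11.5],[[0.222,-0.229,-0.1],-11.5],[[0.222,-0.229,-0.1],-11.5]]'
python3 - <<'E'
from h import *
plan([.4644,-.0916,.1425],85)
m=bot.camera_model("wrist");p,d=bot.snapshot("wrist");cv2.imwrite("pics/w3.png",p[...,::-1]);np.savez("pics/w3.npz",p=p,d=d)
W=cloud("wrist",d,m)
h=cv2.cvtColor(p,cv2.COLOR_RGB2HSV);H,S,V=[h[...,i].astype(int) for i in range(3)]
for u,v in [(281,60),(281,100),(281,200),(281,150)]: print(u,v,W[v,u].round(4))
for n in("side","top"):
    p,d=bot.snapshot(n);cv2.imwrite(f"pics/{n}3.png",p[...,::-1])
E
```

```text
t: 6.58
ee_pos: [0.4644, -0.0926, 0.1424]
orientation: [[0.089, 0.996, 0.0], [0.996, -0.089, -0.0], [-0.0, 0.0, -1.0]]
wrist_force: [-0.1, 0.4, -1.3]
finger_gap: 0.226
t 6.575 pos [ 0.4644 -0.0926  0.1424] yaw 84.91 shift [ 0.001  -0.0001 -0.0001] spin -0.09 F [-0.1  0.4 -1.3] gap 0.226
281 60 [ 0.4738 -0.0052  0.1181]
281 100 [ 0.4724 -0.0215  0.1188]
281 200 [ 0.4685 -0.0664  0.1191]
281 150 [ 0.4706 -0.0432  0.1184]
```

View pics/w3.png

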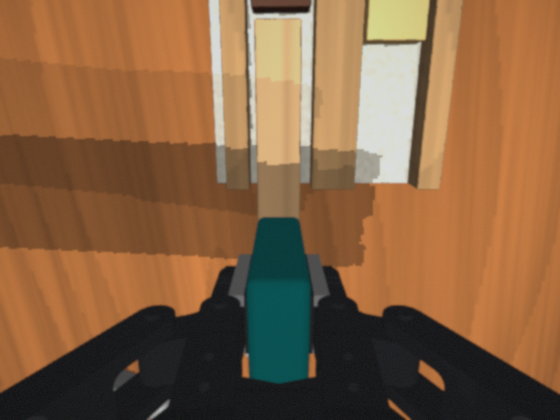

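View pics/side3.png

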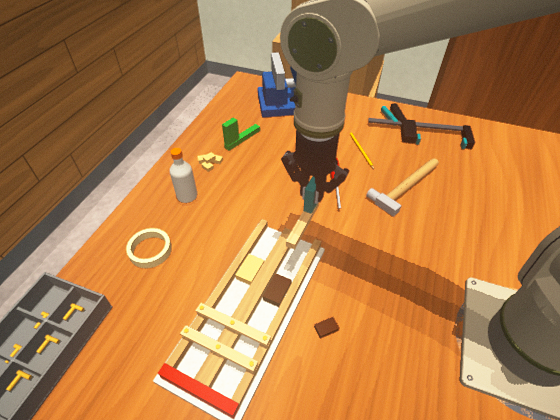

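The wrist view shows the foot's nose at about (278,18), in line with the near lane. The walnut's rear edge is at about (281,10), beyond the nose. Next I'll measure both against each other.

Run:
```python
from h import *
z=np.load("pics/w3.npz");p,d=z['p'],z['d']
m=bot.camera_model("wrist");W=cloud("wrist",d,m)
f=(abs(W[...,2]-.118)<.005)&(np.arange(420)[:,None]<215)
c=np.array([.5194,.1144]);a=np.radians(85);fx=np.array([np.cos(a),np.sin(a)]);fy=np.array([-fx[1],fx[0]])
J=lambda w:np.stack([(w[...,:2]-c)@fx,(w[...,:2]-c)@fy],-1)*1000
P=J(W);print('foot',rect(P[f]/1000),P[f].max(0),P[f].min(0),f.sum())
h=cv2.cvtColor(p,cv2.COLOR_RGB2HSV);H,S,V=[h[...,i].astype(int) for i in range(3)]
k=(V<110)&(np.arange(420)[:,None]<20)&(abs(np.arange(560)-281)<35);print('walnut',P[k&(W[...,2]>.015)].min(0),P[k].max(0),W[k][:,2].min(),W[k][:,2].max())
# white lane floor extents
for v in(50,90,130,145):
    r=(abs(W[v,:,2]-.034)<.004);u=np.where(r)[0];g=np.split(u,np.where(np.diff(u)>3)[0]+1)
    print(v,[(x[0],x[-1],P[v,x[0],1].round(1),P[v,x[-1],1].round(1)) for x in g if len(x)>5])
```

```text
foot (array([-149. ,   36.5]), array([85.2, 20.1]), 0.2) [-106.38176513   46.66151199] [-191.64741312   26.45812816] 8822
walnut [-140.55848242   13.00112192] [-78.53992499  53.32396677] 0.012749756193273343 0.285515690543084
50 [(np.int64(221), np.int64(246), np.float64(72.8), np.float64(57.2)), (np.int64(315), np.int64(361), np.float64(13.1), np.float64(-16.1)), (np.int64(429), np.int64(456), np.float64(-60.2), np.float64(-76.7))]
90 [(np.int64(223), np.int64(246), np.float64(72.5), np.float64(57.5)), (np.int64(314), np.int64(359), np.float64(13.2), np.float64(-16.3)), (np.int64(425), np.int64(451), np.float64(-60.9), np.float64(-76.4))]
130 [(np.int64(224), np.int64(248), np.float64(73.0), np.float64(57.1)), (np.int64(313), np.int64(357), np.float64(13.0), np.float64(-16.2)), (np.int64(421), np.int64(446), np.float64(-61.0), np.float64(-76.2))]
145 [(np.int64(225), np.int64(248), np.float64(72.8), np.float64(57.1)), (np.int64(313), np.int64(356), np.float64(12.8), np.float64(-16.1)), (np.int64(420), np.int64(444), np.float64(-60.8), np.float64(-75.7))]
```

```bash
python3 -m pendant '[[[0,0.001,0.015],0],[[0,0.001,0.035],0],[[0,0.001,0.055],0],[[0,0.001,0.07],0],[[0,0.001,0.079],0],[[0,0.001,0.084],0],[[0,0.001,0.087],0],[[0,0.001,0.088],0],[[0,0.001,0.088],0],[[0,0.001,0.088],0]]'
python3 - <<'E'
from h import *
plan([.4644,-.0916,.0545],85)
for n in("wrist","side"):
    p,d=bot.snapshot(n);cv2.imwrite(f"pics/{n}4.png",p[...,::-1])
E
```

```text
t: 7.98
ee_pos: [0.4652, -0.0915, 0.0545]
orientation: [[0.087, 0.996, 0.001], [0.996, -0.087, 0.0], [0.0, 0.0, -1.0]]
wrist_force: [-0.1, -0.6, -1.4]
finger_gap: 0.226
t 7.975 pos [ 0.4652 -0.0915  0.0545] yaw 85.0 shift [-0.0002 -0.0008  0.    ] spin 0.0 F [-0.1 -0.6 -1.4] gap 0.226
```

View pics/wrist4.png

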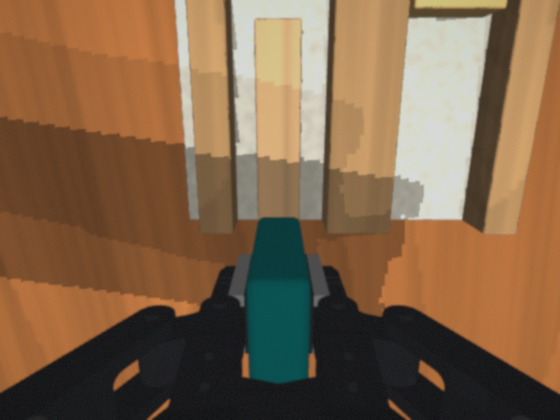

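View pics/side4.png

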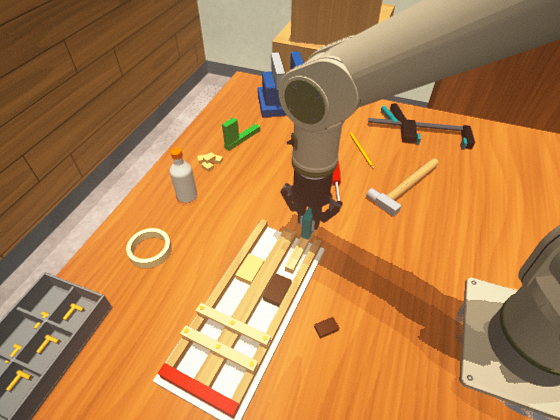

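The foot is in the lane and centred: foot at columns 256-301, lane at 232-328. It is just touching down. I'll start pushing at a moderate speed.

```bash
python3 -m pendant '[[[0,0,0.001],0],[[0,0,0.001],0],[[0.008,0,0.001],0],[[0.013,0,0.001],0],[[0.016,0,0.001],0],[[0.019,0,0.001],0],[[0.022,0,0.001],0],[[0.026,0,0.001],0],[[0.032,0,0.001],0],[[0.039,0,0.001],0],[[0.046,0,0.001],0],[[0.053,0,0.001],0],[[0.06,0,0.001],0],[[0.067,0,0.001],0],[[0.074,0,0.001],0],[[0.081,0,0.001],0],[[0.088,0,0.001],0],[[0.094,0,0.001],0],[[0.098,0,0.001],0],[[0.1,0,0.001],0]]'
python3 - <<'E'
from h import *
plan([.4827,.120,.0545],85)
for n in("wrist","side"):
    p,d=bot.snapshot(n);cv2.imwrite(f"pics/{n}5.png",p[...,::-1])
E
```

```text
t: 10.58
ee_pos: [0.4749, 0.0073, 0.0543]
orientation: [[0.088, 0.996, 0.002], [0.996, -0.088, -0.0], [-0.0, 0.002, -1.0]]
wrist_force: [-0.3, -4.6, 8.2]
finger_gap: 0.227
t 10.575 pos [0.4749 0.0073 0.0543] yaw 84.96 shift [ 0.1129 -0.0022 -0.0003] spin -0.04 F [-0.3 -4.6  8.2] gap 0.227
```

View pics/wrist5.png

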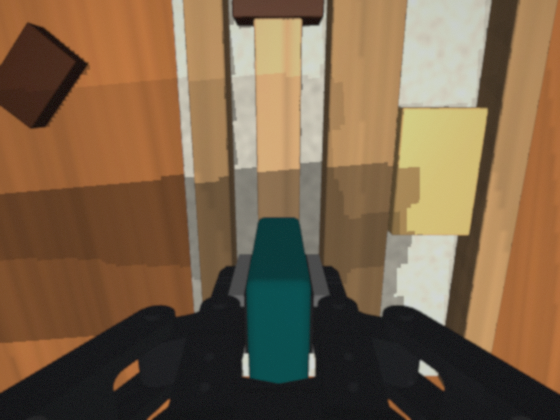

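View pics/side5.png

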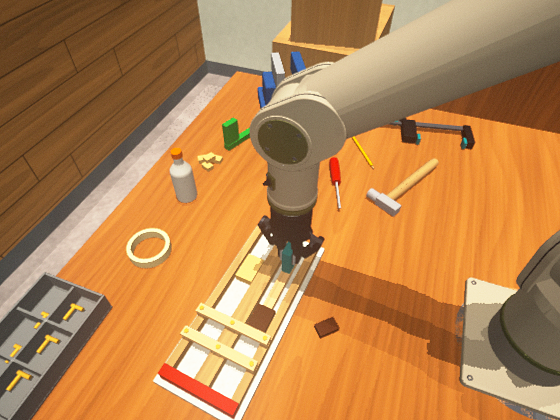

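The walnut is square against the nose (bottom edge at row 22) and the pine hasn't moved. About 113 mm remain, so I'm pushing on to about 8 mm short of the stop.

```bash
python3 -m pendant '[[[0.003,0,-0.0005],0],[[0.008,0,-0.0005],0],[[0.014,0,-0.0005],0],[[0.021,0,-0.0005],0],[[0.028,0,-0.0005],0],[[0.035,0,-0.0005],0],[[0.042,0,-0.0005],0],[[0.049,0,-0.0005],0],[[0.056,0,-0.0005],0],[[0.063,0,-0.0005],0],[[0.07,0,-0.0005],0],[[0.076,0,-0.0005],0],[[0.082,0,-0.0005],0],[[0.088,0,-0.0005],0],[[0.093,0,-0.0005],0],[[0.097,0,-0.0005],0],[[0.1,0,-0.0005],0],[[0.102,0,-0.0005],0],[[0.103,0,-0.0005],0],[[0.104,0,-0.0005],0]]'
python3 - <<'E'
from h import *
plan([.4827,.120,.0545],85)
for n in("top","side"):
    p,d=bot.snapshot(n);cv2.imwrite(f"pics/{n}6.png",cv2.resize(p[...,::-1][180:290,75:280] if n=="top" else p[...,::-1][200:420,120:340],None,fx=2.7,fy=2.7,interpolation=2))
E
```

```text
t: 13.18
ee_pos: [0.4833, 0.1114, 0.0543]
orientation: [[0.088, 0.996, 0.001], [0.996, -0.088, -0.0], [-0.0, 0.001, -1.0]]
wrist_force: [-0.5, -5.5, 6.6]
finger_gap: 0.227
t 13.175 pos [0.4833 0.1114 0.0543] yaw 84.97 shift [ 0.0085 -0.0014 -0.0002] spin -0.03 F [-0.5 -5.5  6.6] gap 0.227
```

View pics/side6.png

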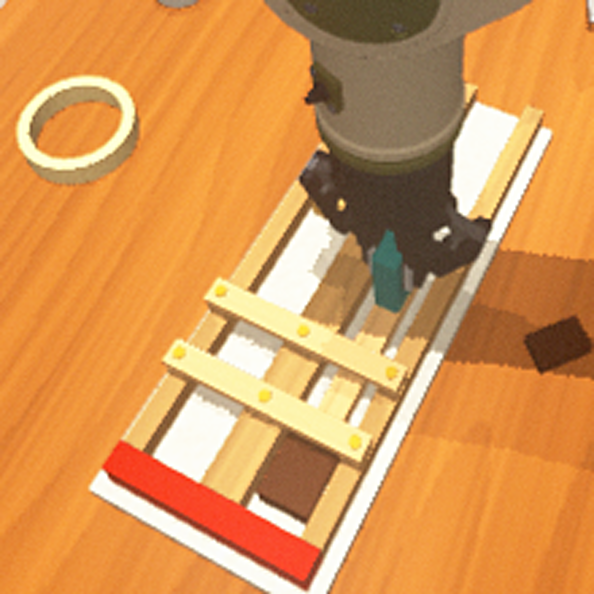

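View pics/top6.png

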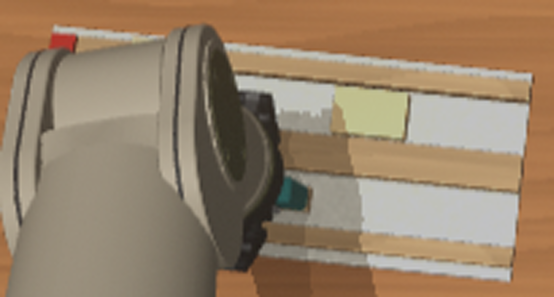

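The walnut has passed both bridges and sits just short of the stop. I'm finishing in 1 mm steps and watching the force.

```bash
python3 -m pendant '[[[0.001,0,0],0],[[0.002,0,0],0],[[0.003,0,0],0],[[0.004,0,0],0],[[0.005,0,0],0],[[0.006,0,0],0],[[0.007,0,0],0],[[0.007,0,0],0]]'; python3 -m pendant '[[[0.001,0,0],0],[[0.002,0,0],0],[[0.002,0,0],0]]'
```

```text
t: 14.28
ee_pos: [0.4839, 0.1185, 0.0543]
orientation: [[0.088, 0.996, 0.001], [0.996, -0.088, 0.0], [0.0, 0.001, -1.0]]
wrist_force: [-0.5, -4.0, 6.8]
finger_gap: 0.23
t: 14.65
ee_pos: [0.4841, 0.1205, 0.0543]
orientation: [[0.088, 0.996, 0.001], [0.996, -0.088, -0.0], [0.0, 0.001, -1.0]]
wrist_force: [-0.3, -3.0, 7.0]
finger_gap: 0.227
```

```bash
python3 -m pendant '[[[0.001,0,0],0],[[0.002,0,0],0],[[0.002,0,0],0]]'; python3 -m pendant '[[[0.001,0,0],0],[[0.002,0,0],0],[[0.002,0,0],0]]'
```

```text
t: 15.02
ee_pos: [0.4843, 0.1225, 0.0543]
orientation: [[0.088, 0.996, 0.001], [0.996, -0.088, 0.0], [0.0, 0.001, -1.0]]
wrist_force: [-0.7, -3.3, 7.8]
finger_gap: 0.228
t: 15.4
ee_pos: [0.4844, 0.1242, 0.0543]
orientation: [[0.088, 0.996, 0.001], [0.996, -0.088, -0.0], [-0.0, 0.001, -1.0]]
wrist_force: [-0.5, -4.9, 6.8]
finger_gap: 0.229
```

Run:
```python
from h import *
plan([.4827,.120,.0545],85)
p,d=bot.snapshot("side");cv2.imwrite("pics/side7.png",cv2.resize(p[...,::-1][340:420,150:270],None,fx=6,fy=6,interpolation=2))
W=cloud("side",d);c=np.array([.5192,.1146]);a=np.radians(85);fx=np.array([np.cos(a),np.sin(a)]);fy=np.array([-fx[1],fx[0]])
h=cv2.cvtColor(p,cv2.COLOR_RGB2HSV);H,S,V=[h[...,i].astype(int) for i in range(3)]
X=((W[...,:2]-c)@fx)*1000;Y=((W[...,:2]-c)@fy)*1000
k=(abs(W[...,2]-.03)<.003)&(X>122)&(X<175)&(abs(Y-36)<14)
print(k.sum(),X[k].max(),np.sort(X[k])[-8:].round(1))
w=(abs(W[...,2]-.012)<.003)&(X>150)&(X<175)&(abs(Y-36)<14);print('floor seen',w.sum())
```

```text
t 15.4 pos [0.4844 0.1242 0.0543] yaw 84.97 shift [-0.0044 -0.0013 -0.0002] spin -0.03 F [-0.5 -4.9  6.8] gap 0.229
462 168.75344121244484 [168.1 168.2 168.4 168.5 168.6 168.6 168.6 168.8]
floor seen 0
```

View pics/side7.png

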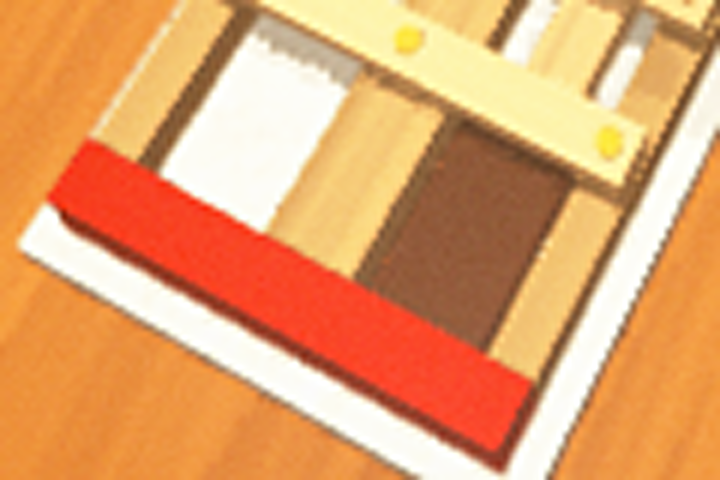

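The block's visible front is near the stop, but the force shows no contact yet. I'll keep going until it rises.

```bash
python3 -m pendant '[[[0.001,0,0],0],[[0.001,0,0],0],[[0.001,0,0],0]]'; python3 -m pendant '[[[0.001,0,0],0],[[0.001,0,0],0],[[0.001,0,0],0]]'
```

```text
t: 15.82
ee_pos: [0.4844, 0.1243, 0.0543]
orientation: [[0.088, 0.996, 0.0], [0.996, -0.088, -0.001], [-0.001, 0.0, -1.0]]
wrist_force: [-1.1, -8.6, 9.3]
finger_gap: 0.225
t: 16.2
ee_pos: [0.4845, 0.1243, 0.0543]
orientation: [[0.089, 0.996, -0.0], [0.996, -0.089, -0.002], [-0.002, 0.0, -1.0]]
wrist_force: [-1.9, -12.4, 11.8]
finger_gap: 0.224
```

The TCP has stalled at y=0.1243 and the axial force has climbed from 5 to 12 N, so the block is against the stop. I'll ease the preload, let go, and rise straight up.

```bash
python3 -m pendant '[[[-0.001,0,-0.0005],0],[[-0.0018,0,-0.001],0],[[-0.0018,0,-0.001],0]]'; python3 -m pendant '[[[0,0,0],0],[[0,0,0],0],[[0,0,0],0],[[0,0,0],0],[[0,0,0],0],[[0,0,0],0]]' 0.7; python3 -m pendant '[[[0,0,-0.005],0],[[0,0,-0.015],0],[[0,0,-0.03],0],[[0,0,-0.055],0],[[0,0,-0.085],0],[[0,0,-0.115],0],[[-0.02,0,-0.14],0],[[-0.06,0,-0.15],0],[[-0.1,0,-0.16],0],[[-0.15,0,-0.16],0],[[-0.2,0,-0.16],0],[[-0.24,0,-0.16],0],[[-0.26,0,-0.16],0],[[-0.26,0,-0.16],0],[[-0.26,0,-0.16],0]]'
python3 - <<'E'
from h import *
plan([.4827,.120,.0545],85)
c=np.array([.5194,.1144]);a=np.radians(85);fx=np.array([np.cos(a),np.sin(a)]);fy=np.array([-fx[1],fx[0]])
for n in("top","side"):
    p,d=bot.snapshot(n);cv2.imwrite(f"pics/{n}8.png",cv2.resize(p[...,::-1][175:295,70:290] if n=="top" else p[...,::-1][200:420,120:340],None,fx=2.7,fy=2.7,interpolation=2))
    W=cloud(n,d);X=((W[...,:2]-c)@fx)*1000;Y=((W[...,:2]-c)@fy)*1000
    h=cv2.cvtColor(p,cv2.COLOR_RGB2HSV);H,S,V=[h[...,i].astype(int) for i in range(3)]
    for nm,k in dict(wal=(V<125)&(H<20)&(abs(W[...,2]-.03)<.004)&(X>122)&(X<175)&(abs(Y-36)<14),teal=(H>80)&(H<100)&(S>100)&(abs(W[...,2]-.098)<.006)).items():
        print(n,nm,k.sum(),X[k].min().round(1),X[k].max().round(1),Y[k].mean().round(1),np.median(W[k][:,2]).round(4))
    k=(H>20)&(H<35)&(S>60)&(V>120)&(abs(W[...,2]-.03)<.004)&(abs(Y+36)<22)&(X<40);nn,l,st,_=cv2.connectedComponentsWithStats(k.astype(np.uint8));k=l==1+st[1:,4].argmax()
    print(n,'pine',rect(W[k][:,:2]))
E
```

```text
t: 16.58
ee_pos: [0.4838, 0.1245, 0.0546]
orientation: [[0.087, 0.996, -0.0], [0.996, -0.087, -0.001], [-0.001, -0.0, -1.0]]
wrist_force: [0.9, -4.4, -0.2]
finger_gap: 0.224
t: 17.32
ee_pos: [0.484, 0.1249, 0.0548]
orientation: [[0.087, 0.996, 0.0], [0.996, -0.087, 0.0], [0.0, -0.0, -1.0]]
wrist_force: [-0.4, -0.1, -0.8]
finger_gap: 0.704
t: 19.2
ee_pos: [0.4615, -0.1332, 0.2151]
orientation: [[0.086, 0.996, 0.0], [0.996, -0.086, 0.001], [0.001, 0.0, -1.0]]
wrist_force: [0.3, 1.6, -0.6]
finger_gap: 0.697
t 19.2 pos [ 0.4615 -0.1332  0.2151] yaw 85.05 shift [ 0.254  -0.0008  0.1608] spin 0.05 F [ 0.3  1.6 -0.6] gap 0.697
top wal 250 127.0 171.4 36.2 0.0308
top teal 185 -20.2 23.7 38.3 0.0985
top pine (array([550.9,  38.6]), array([59.9, 38.3]), 84.7)Traceback (most recent call last):
  File "<stdin>", line 9, in <module>
    return umr_minimum(a, axis, None, out, keepdims, initial, where)
ValueError: zero-size array to reduction operation minimum which has no identity
```

View pics/top8.png

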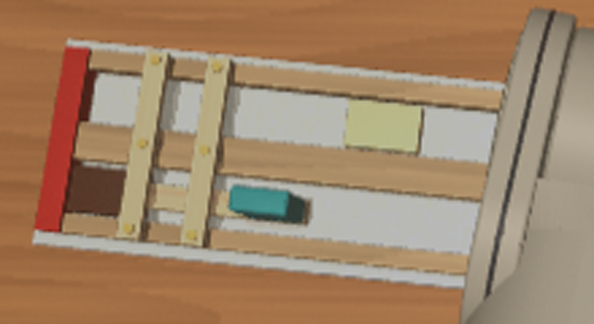

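View pics/side8.png

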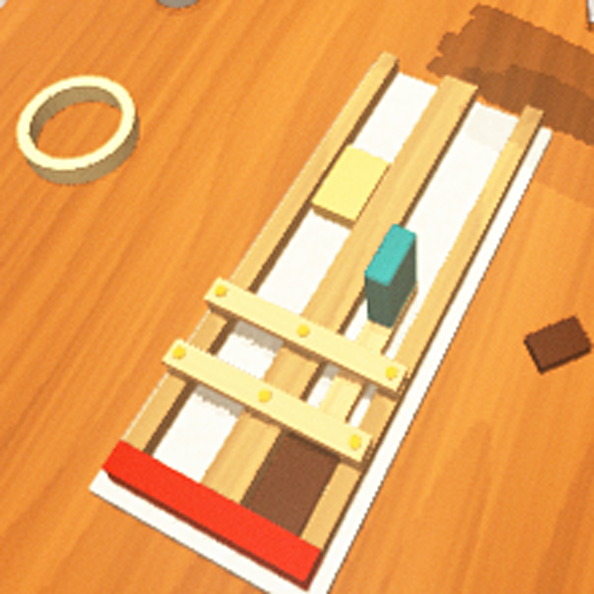

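Walnut is flush against the red stop, the stick stands free, and the pine is where it was.

```bash
python3 -c "
from cell import bot
print(bot.finish_job())"
```

```text
the job is handed in; nothing more can be done
None
```

The walnut block is up against the red stop and the stick has been let go. I handed the job in at about 19 s of the 45 s allowed.

I took the push stick by its teal handle and set its foot in the lane behind the walnut. I pushed the block under both bridges until the arm stalled and the push force rose from about 5 to 12 N. Then I eased off, opened the gripper and moved the arm away.

**Last checks:**
- **Walnut:** its front measured at about x = 171 mm in the jig, against 170 mm for the stop's face. No floor shows between the two in the top view.
- **Stick:** it stands free in the lane. Its nose works out at about x = 109 mm, right behind the block's rear at 110 mm.
- **Pine:** it measured (550.9, 38.6) mm from the top camera, against (550.8, 38.3) mm at the start, so it has not moved.
- **Robot:** it is touching nothing, with a wrist force under 2 N.

**A check that failed:** the final numeric check from the side camera stopped with an error because its colour mask came up empty. I only judged that view by eye, and it agreed with the top view. The wrist camera placed the lane about 2 mm off the top and side estimate, which is within calibration.

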